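# Slide the set-up tray over the lip into its sprung dock

## Task

Slide the loaded steel tray from the bench over the yellow lip into its metal dock, red bar first; do not carry it: bring its front over the lip and rest it there while its rear end is still down on the bench, then lift the rear over and push gently against the dock's sprung pad until the rear drops in behind the lip. Leave the tray lying flat in the dock, with the ink bottle and the cap rack still standing in it, and do not disturb the other things on the bench.

Things in the scene. Friction and masses are not known exactly. Their poses are not given: they have to be found in the camera images.
- tray: Loose steel tray, 120 wide (x) by 170 mm long (y), 3 mm floor, rim 4 mm thick and 12 mm high in all; 0.36 to 0.6 kg. Origin: centre of its underside. y points from the rear (black bar) to the front (red bar, the end nearer the dock), z up. A round bar handle lies across each end. A bar pinched across lets the tray swing about it like a hinge, so lifting one bar leaves the other end on the bench.
- front_bar (a point): Middle of the red front bar's axis (tray y = +70 mm, z = 42 mm); axes as the tray. The bar is 10 mm thick, runs along the tray's x, 64 mm clear between its posts; pinch it from above, fingers closing along the tray's y.
- rear_bar (a point): Middle of the black rear bar's axis (tray y = -70 mm, z = 42 mm); axes as the tray. Otherwise the same as the front bar.
- tray_front (a point): Middle of the tray's front bottom edge (tray y = +85 mm, z = 0).
- tray_rear (a point): Middle of the tray's rear bottom edge (tray y = -85 mm, z = 0).
- dock: Fixed aluminium dock, 150 wide (x) by about 230 mm long (y), its floor 4 mm above the bench. Origin: at bench level under the place where the tray's middle belongs; y points the way the tray goes in, from the yellow lip to the sprung pad. Inside it is 126 mm wide between side rails 26 mm high above the bench, which flare outward at the entrance, ending about 18 mm outside the lip's inner face.
- dock_lip (a point): Middle of the top of the fixed yellow lip across the dock's entrance, 14 mm above the bench (10 mm above the dock's floor), at dock y = -91 mm; axes as the dock. The lip is 12 mm thick and round-topped; its inner face is at dock y = -85 mm.
- pad: Black sprung pad at the dock's far end. Origin: middle of its face, at rest at dock y = +78 mm; it moves with the pad; axes as the dock. 90 mm wide, from 6 to 28 mm above the bench, yields up to 15 mm in +y, then stops hard: about 4 N at first touch, 8 N at 7 mm, 13 N at 15 mm. The tray must press it 7 mm for its rear to clear the lip; it holds the tray against the lip.
- ink_bottle: Loose ink bottle standing in the tray, 34 mm diameter, 70 mm tall, about 80 g, blue with a black cap; origin at the centre of its base. It must stay standing in the tray.
- cap_rack: Loose black rack with four ink caps standing in the tray, 40 x 50 x 20 mm, 60 g; origin at the centre of its base. It must stay standing in the tray.
- carton_a: Red carton, 110 x 80 x 50 mm, bystander; origin at the centre of its base.
- carton_b: Red carton, 100 x 80 x 60 mm, bystander; origin at the centre of its base.
- carton_c: Blue carton, 70 x 60 x 100 mm, bystander; origin at the centre of its base.
- stencil_bottle: Red bottle with a white cap, 42 mm diameter, 120 mm tall, bystander; origin at the centre of its base.
- machine: Tattoo machine on a clear stand, 90 x 120 mm, 130 mm tall, bystander; origin at the centre of its base.
- grip_tube: Small aluminium grip tube standing on end, 22 mm diameter, 45 mm tall, bystander; origin at the centre of its base.
Things that resemble listed ones, but are neither listed nor needed, are in the scene too. What is meant by the cap_rack is not brown, and is the smaller of those in its own colour. Of the things that look like the tray, take the one that is farthest to the robot's right at the start.

How it is judged:
By the outcome, as a careful person would: the job done as asked, in the order asked, and still so for the second after the job is handed in, with the robot touching nothing.
It also fails if it takes over 56 s, if anything falls off the work surface, if the arm or the gripper's body presses on something with over 40 N, if the wrist force passes 120 N, or if a joint passes its speed limit or range.

## Robot

A 7-joint arm with a two-finger parallel gripper is mounted at the origin on the work surface. World frame = base frame: x ahead of the robot, y to its left, z up, the work surface at z = 0. Lengths are in m, angles in rad, forces in N, time in s.
With the tool pointing down it reaches from about 0.425 to 0.875 m from the base axis. Payload 8.4 kg.
Tool frame: the origin (TCP) lies midway between the tips of the shut fingers; the grasp point (between the pads) lies 19 mm behind it; z points along the fingers, y is the direction in which the jaws open and shut (so a half turn about z gives the same grasp; the last joint's range is limited). The gripper opens to 85 mm and grips with 20 to 120 N. Pads are 22 mm wide; open, the fingers measure 114 mm over their backs; the gripper's body (76 mm by 85 mm) begins 54 mm behind the grasp point. The pads swing forward as they close: fully open they stand 13 mm farther back than shut.
Start: joints at [-1.282, 0.333, 0.04, 1.465, -0.013, 1.343, -0.059], TCP at [0.246, 0.602, 0.202] pointing down, gripper open.
Joint ranges: [-2.58, 2.58], [-0.38, 2.09], [-1.3, 1.39], [0.25, 2.4], [-1.5, 4.64], [0.08, 2.09], [-2.65, 2.65]. Speed limits (rad/s): [2.22, 2.22, 2.79, 2.79, 3.14, 3.14, 3.14].

## Interface

Orientations are given as [roll, pitch, yaw] about the fixed x, y, z axes, in that order (R = Rz(yaw) Ry(pitch) Rx(roll)).
In Python, from plant import r gives the robot as it stands.
- The arm moves only by the tool carry_out, never from a script. Its argument "increments" is a list of rows, each a list of 3 entries, a list of its own where there are three numbers: the finger opening in mm, from 0 to 85.4, then the shift along the world's x, y, z in mm, then the turn, a rotation vector about the world's x, y, z in rad. A call has exactly 10 rows; each row is the pose to reach, as a shift and turn from the pose measured when the call began; what a row does not reach only later rows make up. A row lasts 1/10 s, in which the tool goes at most 50 mm and 8.59 degrees, less where a joint would pass 70% of its speed; a pose out of reach is approached as far as the arm can. A call with a gripper value outside its range is refused whole. The fingers move at their own pace and stop on an object; "grip_force" is the grip in N (left out, the last holds). Time passes only in rows, so rows that repeat a pose let the fingers close, or fill a call up. It gives the time, the measured TCP pose, the force and the opening at its end, in the units of the state.
- r.state(): the state, without advancing time (a new reading comes with each control period).
- r.snapshot(name): name is "scene" or "top" or "wrist"; returns (picture, depth): 400x640x3 uint8, red, green, blue; 400x640 float32, m along the optical axis (not along the pixel's ray), 0 where there is no reading.
- r.camera_model(name): a dict with "intrinsics" (3x3 intrinsics, pixels), "extrinsics" (4x4, takes a point from camera to world coordinates); the wrist camera has in their place "T_tool_cam" (4x4, takes a point from camera to tool coordinates, whose origin is the TCP and whose axes are the flange's). Camera axes: x right, y up, looking along -z (the intrinsics and any distortion apply to the point x, -y, -z); pixel columns grow to the right and rows downward; lengths in m; the calibration is good to about 2 mm. A picture is of the moment at which its call begins: read the wrist's pose just before it. camera_model takes no time and is no camera call.
- r.sign_off(): hands the job in, once; it reports no verdict.
The state is a dict: "time": time; "qpos": joint angles; "joint_vel": joint speeds; "tau": joint torques, N m; "ee_pos": TCP position; "ee_rot": TCP orientation; "ft_force": force on the tool from outside, world axes, zero at the start; "moment": the same for the moment, N m; "finger_gap": finger opening in m.
Only numpy, scipy, OpenCV 4.12 (cv2) and the standard library are available. Lean on these libraries where they do the work, as an engineer would, in place of code of your own. Each camera call takes 0.05 s, during which the arm holds its last target.

## Working session

There is one attempt and no reset: what is moved stays moved. The work goes in short steps, Python scripts to look and compute and a tool call to move; the robot and the scene stay as the last step left them, time stands still between calls to the robot, and variables do not carry over. Pictures are saved under pics/ and viewed, and the job is handed in when it is done.

Besides the shell and the picture viewer there is one more tool, called after "Call:" as a command line: name --argument value ..., lists and objects as JSON in quotes. carry_out: Moves the arm, as the interface text tells. Its arguments: {"type":"object","properties":{"increments":{"type":"array"},"grip_force":{"type":"number"}},"required":["increments"]}

```bash
ls; mkdir -p pics; python3 - <<'E'
from plant import r
import cv2,numpy as np
s=r.state();print(s)
for n in ["scene","top","wrist"]:
    p,d=r.snapshot(n);cv2.imwrite(f"pics/{n}0.png",p[:,:,::-1]);np.save(f"pics/{n}0.npy",d)
    print(n,r.camera_model(n))
E
```

```text
pics
{'time': 0.0, 'qpos': array([-1.28221623,  0.33389745,  0.03992108,  1.46623578, -0.01338427,
        1.3433075 , -0.05848399]), 'joint_vel': array([-0.00100351,  0.00012695, -0.00284887, -0.00068314,  0.0009273 ,
       -0.00079216,  0.00068724]), 'tau': array([-3.64612133e-04, -6.58552837e+01,  1.36546858e+00, -4.05555511e+01,
        1.69605209e-02,  1.24175556e-02,  2.04583819e-05]), 'ee_pos': array([0.24566487, 0.60126276, 0.20154803]), 'ee_rot': array([-3.14001660e+00,  1.37870645e-04,  2.75377079e+00]), 'ft_force': array([0.76108189, 0.09053119, 0.18713865]), 'moment': array([-0.0075545 ,  0.02309291,  0.01981701]), 'finger_gap': 0.0853905228428854}
scene {'intrinsics': array([[400.01803229,   0.        , 321.04392734],
       [  0.        , 400.01803229, 202.40322147],
       [  0.        ,   0.        ,   1.        ]]), 'extrinsics': array([[ 0.07142638, -0.56207953,  0.82399325,  1.35096845],
       [ 0.99736787,  0.05057823, -0.05195356, -0.07680999],
       [-0.01247409,  0.82553525,  0.56421268,  0.63016711],
       [ 0.        ,  0.        ,  0.        ,  1.       
[... 271 characters left out ...]
768, -0.01318145,  0.00555619, -0.00281172],
       [ 0.0048294 ,  0.05454274,  0.99849976,  1.06844096],
       [ 0.        ,  0.        ,  0.        ,  1.        ]])}
wrist {'intrinsics': array([[295.43604135,   0.        , 324.98670122],
       [  0.        , 295.43604135, 196.14500595],
       [  0.        ,   0.        ,   1.        ]]), 'T_tool_cam': array([[-2.43177324e-04,  9.55648620e-01,  2.94509177e-01,
         7.42522474e-02],
       [ 9.99999970e-01,  2.39132974e-04,  4.97445289e-05,
        -6.24181744e-04],
       [-2.28885649e-05,  2.94509181e-01, -9.55648650e-01,
        -1.70986252e-01],
       [ 0.00000000e+00,  0.00000000e+00,  0.00000000e+00,
         1.00000000e+00]])}
```

View pics/top0.png

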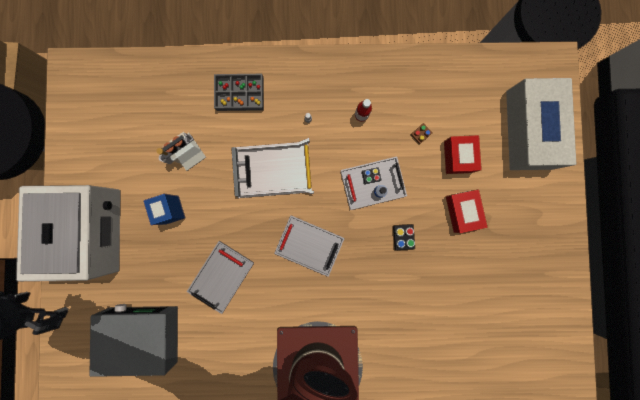

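View pics/scene0.png

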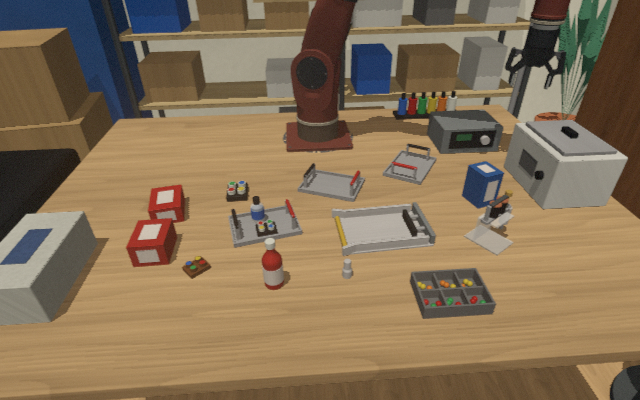

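View pics/wrist0.png

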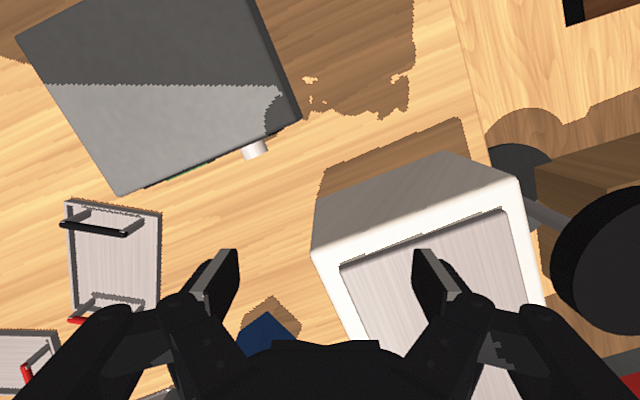

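The top view shows three tray look-alikes:
- (373,184), holding a bottle and a rack
- (310,246), empty
- (221,277), empty

The farthest to the robot's right is (373,184). The rack look-alikes are the black one in the tray at (371,175), a larger black one at (403,238) and a brown one at (422,133). The dock is at (275,168), with its yellow lip at (309,167) and its pad at (247,170).

```bash
cat > h.py <<'E'
import numpy as np,cv2
from scipy.spatial.transform import Rotation as R
def world(d,cm,T=None):
    K=cm["intrinsics"]; T=cm["extrinsics"] if T is None else T
    v,u=np.mgrid[0:d.shape[0],0:d.shape[1]]
    P=np.stack([(u-K[0,2])/K[0,0]*d,-(v-K[1,2])/K[1,1]*d,-d],-1)
    return P@T[:3,:3].T+T[:3,3]
def tooltf(s):
    T=np.eye(4);T[:3,:3]=R.from_euler('xyz',s["ee_rot"]).as_matrix();T[:3,3]=s["ee_pos"];return T
def crop(img,x0,y0,x1,y1,f,name): cv2.imwrite(name,cv2.resize(img[y0:y1,x0:x1,::-1],None,fx=f,fy=f,interpolation=cv2.INTER_CUBIC))
E
python3 - <<'E'
from plant import r
from h import *
for n in ["top","scene"]:
    p=cv2.imread(f"pics/{n}0.png")[:,:,::-1];d=np.load(f"pics/{n}0.npy")
    W=world(d,r.camera_model(n))
    h=cv2.cvtColor(np.ascontiguousarray(p),cv2.COLOR_RGB2HSV).astype(int)
    H,S,V=h[...,0],h[...,1],h[...,2]
    x,y,z=W[...,0],W[...,1],W[...,2]
    tr=(x>.35)&(x<.62)&(y<-.03)&(y>-.28)
    def rep(nm,m):
        q=W[m]; 
        if len(q)<5: print(nm,len(q));return
        c=np.median(q,0);u,s,vt=np.linalg.svd((q-q.mean(0))[:,:2],full_matrices=False)
        print(n,nm,len(q),c.round(4),"mean",q.mean(0).round(4),"z",q[:,2].min().round(3),q[:,2].max().round(3),"dir",np.degrees(np.arctan2(vt[0,1],vt[0,0])).round(1),"ext",np.ptp((q-q.mean(0))[:,:2]@vt[0]).round(3),np.ptp((q-q.mean(0))[:,:2]@vt[1]).round(3))
    red=((H<8)|(H>172))&(S>150)&(V>80)
    rep("red",red&(x>.35)&(x<.62)&(y<-.03)&(y>-.12)&(z>.03))
    rep("black rear",(V<60)&(x>.4)&(x<.6)&(y<-.17)&(y>-.28)&(z>.032)&(z<.06))
    rep("yellow",(H>18)&(H<32)&(S>170)&(V>120)&(x>.4)&(x<.65)&(y>-.02)&(y<.1)&(z<.03)&(z>.006))
    rep("pad",(V<60)&(x>.4)&(x<.65)&(y>.15)&(y<.26)&(z>.02)&(z<.04))
    if n=="top": crop(p,220,120,420,220,4,"pics/topcrop.png")
    else: crop(p,215,180,445,270,3,"pics/scenecrop.png")
E
```

```text
top red 60 [ 0.5125 -0.1009  0.046 ] mean [ 0.5118 -0.1013  0.046 ] z 0.042 0.05 dir -166.7 ext 0.073 0.007
top black rear 60 [ 0.5435 -0.2372  0.046 ] mean [ 0.5443 -0.2365  0.0459] z 0.041 0.05 dir -166.7 ext 0.073 0.008
top yellow 133 [0.581  0.0212 0.0127] mean [0.5792 0.022  0.0125] z 0.006 0.018 dir -175.9 ext 0.124 0.009
top pad 114 [0.5645 0.1958 0.0265] mean [0.5656 0.1986 0.0263] z 0.02 0.031 dir -176.8 ext 0.096 0.035
scene red 48 [ 0.5168 -0.1057  0.0469] mean [ 0.515  -0.1047  0.0465] z 0.042 0.05 dir 13.1 ext 0.076 0.007
scene black rear 40 [ 0.5465 -0.2401  0.0469] mean [ 0.5472 -0.2397  0.0467] z 0.043 0.049 dir 13.7 ext 0.074 0.007
scene yellow 101 [0.5796 0.0186 0.0133] mean [0.5783 0.0186 0.0131] z 0.007 0.016 dir 3.7 ext 0.109 0.008
scene pad 100 [0.5724 0.1918 0.0272] mean [0.5715 0.1921 0.0262] z 0.02 0.03 dir 4.1 ext 0.089 0.008
```

View pics/topcrop.png

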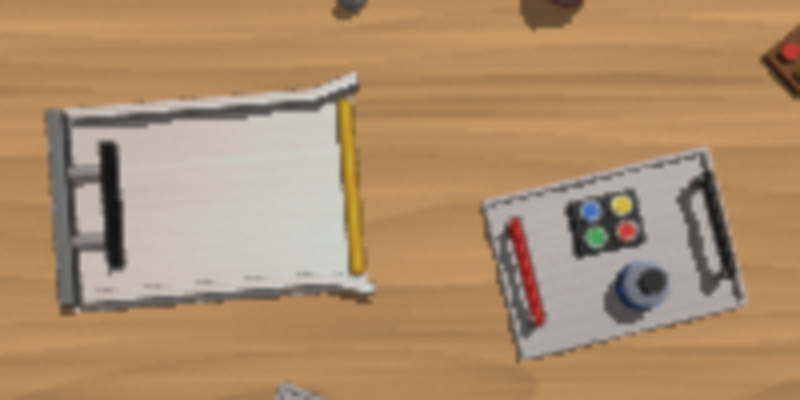

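View pics/scenecrop.png

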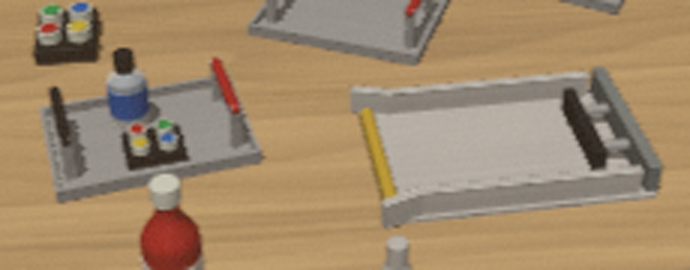

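The crop confirms the choice: the loaded tray has its red bar at crop (527,272), its black bar at (720,230), the rack at (605,222) and the bottle at (645,287). The dock is at crop (200,200), with its lip at (352,185). I'll now move to a hover near the front bar.

Call:
carry_out --increments '[[32,[20,-32,0],[0,0,-0.12]],[32,[40,-64,0],[0,0,-0.25]],[32,[60,-96,0],[0,0,-0.38]],[32,[82,-128,0],[0,0,-0.5]],[32,[102,-160,0],[0,0,-0.63]],[32,[122,-192,0],[0,0,-0.76]],[32,[143,-224,0],[0,0,-0.88]],[32,[163,-256,0],[0,0,-1.0]],[32,[184,-288,0],[0,0,-1.13]],[32,[204,-321,0],[0,0,-1.26]]]' --grip_force 60

```text
time: 1.15
ee_pos: [0.4502, 0.2789, 0.2016]
ee_rot: [-3.14, 0.0, 1.489]
ft_force: [0.4, 0.2, -0.2]
finger_gap: 0.0319
```

Call:
carry_out --increments '[[32,[6,-40,0],[0,0,-0.13]],[32,[13,-80,0],[0,0,-0.26]],[32,[20,-120,0],[0,0,-0.39]],[32,[27,-160,0],[0,0,-0.52]],[32,[34,-200,0],[0,0,-0.65]],[32,[41,-240,0],[0,0,-0.78]],[32,[48,-285,0],[0,0,-0.9]],[32,[55,-325,0],[0,0,-1.03]],[32,[60,-360,0],[0,0,-1.15]],[32,[64,-382,0],[0,0,-1.257]]]'

```text
time: 2.15
ee_pos: [0.5139, -0.1063, 0.2018]
ee_rot: [-3.141, -0.0, 0.224]
ft_force: [0.1, 0.6, -0.8]
finger_gap: 0.0319
```

```bash
python3 - <<'E'
from plant import r
from h import *
s=r.state();p,d=r.snapshot("wrist");cv2.imwrite("pics/w1.png",p[:,:,::-1]);np.save("pics/w1.npy",d)
print(s["time"],s["ee_pos"],s["ee_rot"],s["qpos"])
T=tooltf(s)@r.camera_model("wrist")["T_tool_cam"]
W=world(d,r.camera_model("wrist"),T)
h=cv2.cvtColor(p,cv2.COLOR_RGB2HSV).astype(int);H,S,V=h[...,0],h[...,1],h[...,2]
x,y,z=W[...,0],W[...,1],W[...,2]
def rep(nm,m):
    q=W[m]
    if len(q)<5: print(nm,len(q));return
    u,sv,vt=np.linalg.svd((q-q.mean(0))[:,:2],full_matrices=False)
    a=(q-q.mean(0))[:,:2]@vt[0]; mid=q.mean(0)[:2]+vt[0]*(a.max()+a.min())/2
    print(nm,len(q),"mid",mid.round(4),"zmed",np.median(q[:,2]).round(4),"dir",np.degrees(np.arctan2(vt[0,1],vt[0,0])).round(1),"ext",np.ptp(a).round(3))
rep("red",((H<8)|(H>172))&(S>150)&(V>60)&(z>.04)&(x>.45)&(x<.6)&(y<-.06)&(y>-.15)&(z<.06))
rep("black",(V<60)&(x>.45)&(x<.62)&(y<-.2)&(y>-.28)&(z>.04)&(z<.055))
rep("yellow",(H>18)&(H<32)&(S>170)&(V>100)&(y>-.02)&(y<.1)&(z<.03)&(z>.008))
rep("bench",(d>0)&(abs(z)<.006)&(x>.4))
E
```

```text
2.15 [ 0.51387612 -0.10628522  0.20176385] [-3.14066698e+00 -1.52722016e-04  2.23646108e-01] [-0.60364545  0.07527148  0.77099539  1.7995709  -0.05554052  1.28860978
 -1.16572591]
red 424 mid [ 0.5131 -0.105 ] zmed 0.046 dir -167.0 ext 0.076
black 422 mid [ 0.5437 -0.2395] zmed 0.0461 dir -168.5 ext 0.076
yellow 673 mid [0.5803 0.0172] zmed 0.012 dir -176.6 ext 0.127
bench 126684 mid [ 0.569  -0.1342] zmed -0.0001 dir -82.1 ext 0.911
```

View pics/w1.png

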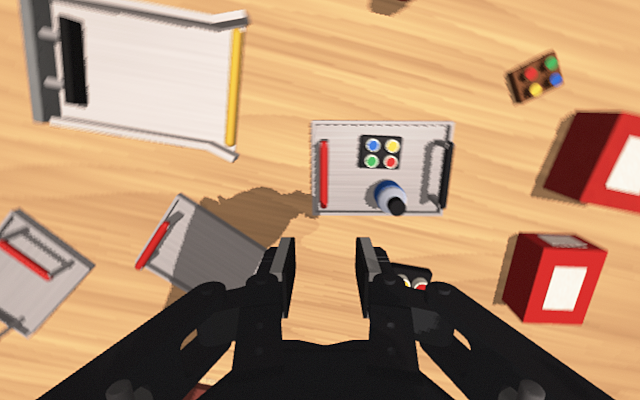

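The wrist view shows the red bar at (323,172), the black bar at (446,175), the rack at (380,153) and the bottle at (388,195). The tools sit just above the front bar. I'll get the dock's axis from its rails and pad, then descend.

```bash
python3 - <<'E'
from plant import r
from h import *
s=r.state();p=cv2.imread("pics/w1.png")[:,:,::-1];d=np.load("pics/w1.npy")
W=world(d,r.camera_model("wrist"),tooltf(s)@r.camera_model("wrist")["T_tool_cam"])
x,y,z=W[...,0],W[...,1],W[...,2]
V=p.max(-1)
for yaw in [3.6]:
    t=np.radians(yaw);ax=np.array([np.cos(t),np.sin(t)]);ay=np.array([-np.sin(t),np.cos(t)])
    o=np.array([.580,.018])
    dx=(W[...,:2]-o)@ax;dy=(W[...,:2]-o)@ay
    top=(abs(z-.026)<.004)&(V>70)&(d>0)
    for sgn in (1,-1):
        for a in np.arange(-.02,.17,.02):
            m=top&(sgn*dx>.05)&(sgn*dx<.095)&(dy>a)&(dy<a+.02)
            if m.sum()>3: print(sgn,a.round(2),m.sum(),dx[m].min().round(4),np.median(dx[m]).round(4),dx[m].max().round(4))
    m=(V<60)&(z>.02)&(z<.034)&(dy>.12)&(dy<.2)&(abs(dx)<.08)
    for a in np.arange(-.06,.06,.02):
        k=m&(dx>a)&(dx<a+.02)
        if k.sum()>3: print("pad",a.round(2),k.sum(),dy[k].min().round(4),dy[k].max().round(4))
    print(dx[m].min(),dx[m].max())
    # tray floor/edges
E
```

```text
1 -0.02 128 0.0685 0.0742 0.0808
1 0.0 193 0.0625 0.069 0.0757
1 0.02 177 0.0625 0.0663 0.0707
1 0.04 176 0.0627 0.0666 0.0709
1 0.06 174 0.0629 0.0666 0.0711
1 0.08 183 0.0628 0.0667 0.0711
1 0.1 176 0.063 0.0667 0.0711
1 0.12 122 0.0632 0.0655 0.0693
1 0.14 56 0.0632 0.064 0.0666
-1 -0.02 82 -0.0812 -0.0753 -0.0703
-1 0.0 134 -0.0778 -0.0698 -0.063
-1 0.02 122 -0.0713 -0.0668 -0.0631
-1 0.04 125 -0.0712 -0.0667 -0.063
-1 0.06 120 -0.0712 -0.0666 -0.0629
-1 0.08 127 -0.0707 -0.0665 -0.0628
-1 0.1 127 -0.0707 -0.0664 -0.0625
-1 0.12 132 -0.0707 -0.0661 -0.0624
-1 0.14 130 -0.0707 -0.0661 -0.0624
-1 0.16 128 -0.0704 -0.066 -0.0622
pad -0.04 172 0.1662 0.1734
pad -0.02 184 0.1658 0.1736
pad 0.0 196 0.1663 0.1729
pad 0.02 204 0.1658 0.173
pad 0.04 56 0.166 0.1715
-0.0384817299693703 0.04512763919258951
```

Call:
carry_out --increments '[[32,[-1,1,-25],[0,0,0]],[32,[-1,1,-50],[0,0,0]],[32,[-1,1,-75],[0,0,0]],[32,[-1,1,-100],[0,0,0]],[32,[-1,1,-125],[0,0,0]],[32,[-1,1,-145],[0,0,0]],[32,[-1,1,-160],[0,0,0]],[32,[-1,1,-172],[0,0,0]],[32,[-1,1,-178],[0,0,0]],[32,[-1,1,-178],[0,0,0]]]'

```text
time: 3.2
ee_pos: [0.5129, -0.1081, 0.0235]
ee_rot: [3.141, 0.0, 0.215]
ft_force: [-0.1, -0.1, 0.2]
finger_gap: 0.032
```

Call:
carry_out --increments '[[32,[0,3,0],[0,0,0.01]],[10,[0,3,0],[0,0,0.01]],[5,[0,3,0],[0,0,0.01]],[5,[0,3,0],[0,0,0.01]],[5,[0,3,0],[0,0,0.01]],[5,[0,3,0],[0,0,0.01]],[5,[0,3,5],[0,0,0.01]],[5,[0,3,10],[0,0,0.01]],[5,[0,3,16],[0,0,0.01]],[5,[0,3,20],[0,0,0.01]]]'

```text
time: 4.2
ee_pos: [0.5131, -0.1052, 0.0443]
ee_rot: [3.141, -0.0, 0.225]
ft_force: [0.3, 0.5, 0.8]
finger_gap: 0.0051
```

```bash
python3 - <<'E'
from plant import r
from h import *
p,d=r.snapshot("scene");crop(p,180,130,460,270,2.8,"pics/s2.png")
s=r.state();print(s["ee_pos"],s["ft_force"],s["moment"],s["finger_gap"])
E
```

```text
[ 0.51351507 -0.10523665  0.04474172] [0.80544463 0.03710252 0.91643863] [-0.05493668 -0.02570463 -0.02316591] 0.005430981455669463
```

View pics/s2.png

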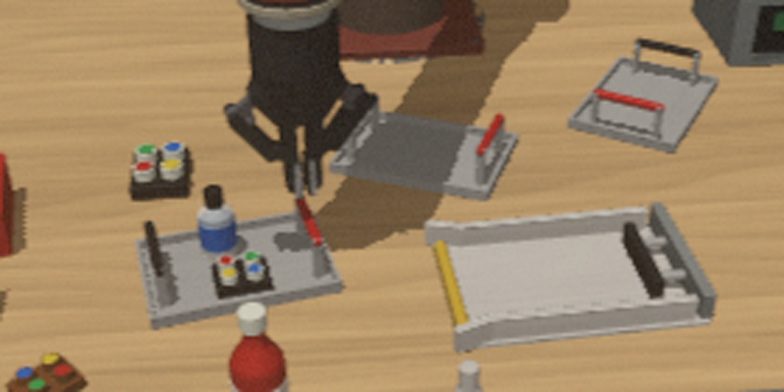

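The grasp missed: the fingers shut on air at (303,185), on the robot side of the red bar, whose near end is at (300,205). I'll measure where the fingertips really are.

```bash
python3 - <<'E'
from plant import r
from h import *
s=r.state();print(s["ee_pos"],s["ee_rot"])
for n in ["scene","top","wrist"]:
    p,d=r.snapshot(n)
    np.save(f"pics/{n}3.npy",d);cv2.imwrite(f"pics/{n}3.png",p[:,:,::-1])
    cm=r.camera_model(n);T=tooltf(s)@cm["T_tool_cam"] if n=="wrist" else None
    W=world(d,cm,T);z=W[...,2]
    # project TCP
    Tc=T if T is not None else cm["extrinsics"];c=np.linalg.inv(Tc)@np.r_[s["ee_pos"],1]
    K=cm["intrinsics"];print(n,"tcp px",K[0,0]*c[0]/-c[2]+K[0,2],K[1,1]*c[1]/c[2]+K[1,2])
    if n=="scene":
        m=(z>.03)&(z<.075)&(W[...,0]>.38)&(W[...,0]<.54)&(W[...,1]>-.16)&(W[...,1]<-.06)&(p.min(-1)>0)
        for a in np.arange(.03,.12,.01):
            k=(z>a)&(z<a+.01)&(W[...,0]>.40)&(W[...,0]<.54)&(W[...,1]>-.15)&(W[...,1]<-.07)
            if k.sum():print(a.round(2),k.sum(),W[k].min(0).round(3),W[k].max(0).round(3))
crop(cv2.imread("pics/scene3.png")[:,:,::-1],240,150,340,240,7,"pics/s3.png")
E
```

```text
[ 0.51351507 -0.10523665  0.04474172] [ 3.14095413e+00 -1.06812212e-03  2.24811365e-01]
scene tcp px 289.2958052471574 207.90426237091813
0.03 2 [ 0.477 -0.114  0.033] [ 0.482 -0.114  0.033]
0.04 56 [ 0.475 -0.116  0.043] [ 0.539 -0.094  0.05 ]
0.07 10 [ 0.506 -0.112  0.076] [ 0.527 -0.094  0.079]
0.08 43 [ 0.507 -0.121  0.08 ] [ 0.529 -0.089  0.09 ]
0.09 44 [ 0.51 -0.12  0.09] [ 0.528 -0.088  0.1  ]
0.1 48 [ 0.502 -0.122  0.1  ] [ 0.528 -0.088  0.11 ]
0.11 46 [ 0.508 -0.128  0.11 ] [ 0.531 -0.072  0.12 ]
top tcp px 352.54477526450125 186.681204910628
wrist tcp px 323.3488944014725 230.9549758102724
```

View pics/s3.png

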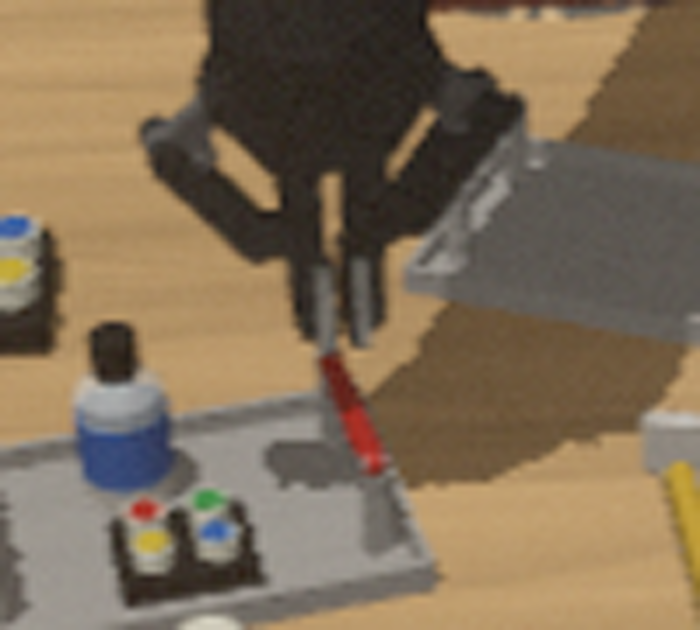

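View pics/wrist3.png

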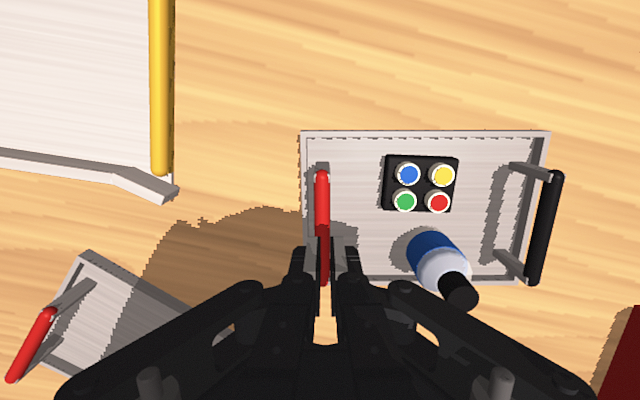

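```bash
python3 - <<'E'
from plant import r
from h import *
s=r.state()
for f in ["w1","wrist3"]:
    d=np.load(f"pics/{f}.npy");cm=r.camera_model("wrist")
    W=world(d,cm,cm["T_tool_cam"])  # tool coords
    m=(d>0)&(d<.22)&(abs(W[...,1])<.05)&(W[...,2]>-.08)
    for a in np.arange(-.08,.03,.01):
        k=m&(W[...,2]>a)&(W[...,2]<a+.01)
        if k.sum(): print(f,a.round(2),k.sum(),W[k].min(0).round(3),W[k].max(0).round(3))
for n in ["scene"]:
    d=np.load("pics/scene3.npy");W=world(d,r.camera_model(n))
    for (u,v) in [(286,190),(286,196),(286,199),(291,196),(291,199),(288,202),(290,208)]: print(u,v,W[v,u].round(4))
E
```

```text
w1 -0.08 1992 [-0.012 -0.047 -0.08 ] [ 0.015  0.049 -0.07 ]
w1 -0.07 1127 [-0.011 -0.032 -0.07 ] [ 0.013  0.033 -0.06 ]
w1 -0.06 885 [-0.011 -0.029 -0.06 ] [ 0.012  0.031 -0.05 ]
w1 -0.05 719 [-0.011 -0.029 -0.05 ] [ 0.012  0.03  -0.04 ]
w1 -0.04 425 [-0.011 -0.029 -0.04 ] [ 0.012  0.03  -0.03 ]
w1 -0.03 5 [ 0.005 -0.015 -0.03 ] [ 0.008  0.017 -0.029]
wrist3 -0.08 2446 [-0.012 -0.036 -0.08 ] [ 0.015  0.037 -0.07 ]
wrist3 -0.07 811 [-0.011 -0.023 -0.07 ] [ 0.013  0.024 -0.06 ]
wrist3 -0.06 738 [-0.011 -0.015 -0.06 ] [ 0.012  0.017 -0.05 ]
wrist3 -0.05 566 [ 0.006 -0.015 -0.05 ] [ 0.012  0.017 -0.04 ]
wrist3 -0.04 274 [ 0.006 -0.015 -0.04 ] [ 0.012  0.016 -0.032]
wrist3 -0.01 1344 [-0.039 -0.006 -0.005] [ 0.039  0.003 -0.   ]
wrist3 -0.0 202 [-0.039 -0.006  0.   ] [0.039 0.004 0.009]
wrist3 0.01 49 [ 0.01  -0.006  0.01 ] [0.037 0.05  0.02 ]
wrist3 0.02 561 [ 0.003 -0.006  0.02 ] [0.042 0.05  0.03 ]
286 190 [ 0.527  -0.1097  0.1076]
286 196 [ 0.5253 -0.1109  0.0892]
286 199 [ 0.5295 -0.1112  0.0831]
291 196 [ 0.5207 -0.0987  0.0854]
291 199 [ 0.5231 -0.0992  0.0781]
288 202 [ 0.4893 -0.1083  0.0467]
290 208 [ 0.5216 -0.1032  0.05  ]
```

Both cameras agree that the fingertips sit 31 mm behind the reported TCP: the wrist depth puts them at tool z = -0.031, and the scene view at world z = 0.076. I'll use that and target TCP z ≈ -0.008, which puts the tips at 23 mm and the grasp point at 42 mm.

Call:
carry_out --increments '[[32,[0,1,0],[0,0,0]],[32,[0,1,0],[0,0,0]],[32,[0,1,-5],[0,0,0]],[32,[0,1,-13],[0,0,0]],[32,[0,1,-22],[0,0,0]],[32,[0,1,-31],[0,0,0]],[32,[0,1,-40],[0,0,0]],[32,[0,1,-47],[0,0,0]],[32,[0,1,-52],[0,0,0]],[32,[0,1,-52],[0,0,0]]]'

```text
time: 5.4
ee_pos: [0.5124, -0.1041, -0.0092]
ee_rot: [3.141, 0.001, 0.225]
ft_force: [-0.4, -0.7, 0.3]
finger_gap: 0.032
```

```bash
python3 - <<'E'
from plant import r
from h import *
p,d=r.snapshot("scene");crop(p,240,150,340,240,7,"pics/s4.png")
E
```

```text
(no output)
```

View pics/s4.png

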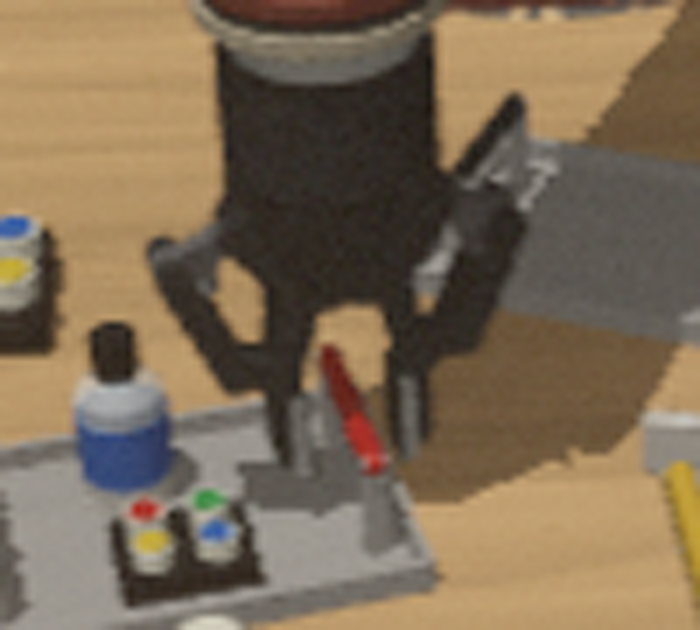

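The fingers now straddle the red bar at crop (350,410), so I'll close.

Call:
carry_out --increments '[[8,[0,1,0],[0,0,0]],[4,[0,1,0],[0,0,0]],[4,[0,1,0],[0,0,0]],[4,[0,1,0],[0,0,0]],[4,[0,1,0],[0,0,0]],[4,[0,1,4],[0,0,0]],[4,[0,1,8],[0,0,0]],[4,[0,1,13],[0,0,0]],[4,[0,1,18],[0,0,0]],[4,[0,1,20],[0,0,0]]]'

```text
time: 6.45
ee_pos: [0.5127, -0.103, 0.0118]
ee_rot: [3.141, 0.0, 0.225]
ft_force: [0.1, -1.1, -5.4]
finger_gap: 0.0082
```

```bash
python3 - <<'E'
from plant import r
from h import *
p,d=r.snapshot("scene");crop(p,220,150,340,250,6,"pics/s5.png")
s=r.state();print(s["ee_pos"],s["ee_rot"],s["ft_force"],s["moment"],s["finger_gap"],s["qpos"])
E
```

```text
[ 0.51291217 -0.10300065  0.0119037 ] [3.14140453e+00 6.28162970e-05 2.24844124e-01] [ 0.5498386  -0.50537465 -5.181324  ] [0.38719056 0.07658996 0.0021139 ] 0.008252395087086303 [-0.50877213  0.32419344  0.71968564  2.00450512 -0.26948336  0.90744883
 -0.99299394]
```

View pics/s5.png

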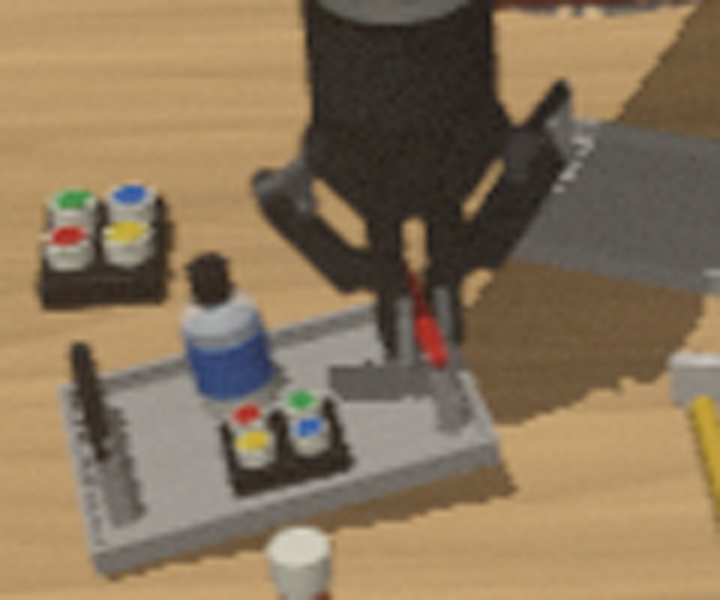

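The bar is gripped at a gap of 8 mm with 5 N of load. The front is raised and the rear is still down. Next I check clearance to the stencil bottle and grip tube before moving sideways.

```bash
python3 - <<'E'
from plant import r
from h import *
for n in ["top","scene"]:
    d=np.load(f"pics/{n}0.npy");W=world(d,r.camera_model(n));x,y,z=[W[...,i] for i in range(3)]
    for nm,b in {"stencil":(.6,.8,-.2,-.05,.03,.2),"tube":(.6,.8,-.03,.1,.028,.1)}.items():
        m=(x>b[0])&(x<b[1])&(y>b[2])&(y<b[3])&(z>b[4])&(z<b[5]); q=W[m]
        print(n,nm,len(q),q.min(0).round(3),q.max(0).round(3))
E
```

```text
top stencil 253 [ 0.71  -0.158  0.03 ] [ 0.75  -0.118  0.123]
top tube 38 [0.638 0.012 0.028] [0.727 0.083 0.049]
scene stencil 684 [ 0.722 -0.162  0.03 ] [ 0.755 -0.12   0.123]
scene tube 79 [0.645 0.01  0.028] [0.731 0.08  0.047]
```

Both are clear: stencil bottle at x ≥ 0.71, tube around x ≈ 0.72. I'll drag and yaw to the approach point.

Call:
carry_out --increments '[[4,[2,2,0],[0,0,-0.006]],[4,[6,5,0],[0,0,-0.015]],[4,[11,9,0],[0,0,-0.027]],[4,[16,13,0],[0,0,-0.039]],[4,[21,17,0],[0,0,-0.051]],[4,[26,21,0],[0,0,-0.063]],[4,[31,26,0],[0,0,-0.075]],[4,[36,30,0],[0,0,-0.087]],[4,[41,34,0],[0,0,-0.099]],[4,[46,38,0],[0,0,-0.111]]]'

```text
time: 7.5
ee_pos: [0.5593, -0.0646, 0.0119]
ee_rot: [3.141, 0.0, 0.113]
ft_force: [-0.1, -0.2, -6.0]
finger_gap: 0.008
```

Call:
carry_out --increments '[[4,[5,4,0],[0,0,-0.01]],[4,[10,8,0],[0,0,-0.02]],[4,[15,13,0],[0,0,-0.032]],[4,[20,17,0],[0,0,-0.044]],[4,[23,19,0],[0,0,-0.052]],[4,[24,20,0],[0,0,-0.054]],[4,[24,20,0],[0,0,-0.054]],[4,[24,20,0],[0,0,-0.054]],[4,[24,20,0],[0,0,-0.054]],[4,[24,20,0],[0,0,-0.054]]]'

```text
time: 8.5
ee_pos: [0.5832, -0.0448, 0.0119]
ee_rot: [3.141, 0.0, 0.059]
ft_force: [0.8, -0.5, -4.9]
finger_gap: 0.0083
```

```bash
cat > bars.py <<'E'
from plant import r
from h import *
import sys
LIP=np.array([.580,.0165]);t=np.radians(3.4);AX=np.array([np.cos(t),np.sin(t)]);AY=np.array([-np.sin(t),np.cos(t)])
def todock(p): return np.array([(p[:2]-LIP)@AX,(p[:2]-LIP)@AY])
def main(tag,cams=("wrist","top")):
    for n in cams:
        s=r.state();p,d=r.snapshot(n);cm=r.camera_model(n)
        cv2.imwrite(f"pics/{tag}_{n}.png",p[:,:,::-1])
        W=world(d,cm,tooltf(s)@cm["T_tool_cam"] if n=="wrist" else None)
        h=cv2.cvtColor(p,cv2.COLOR_RGB2HSV).astype(int);H,S,V=h[...,0],h[...,1],h[...,2]
        z=W[...,2];dx=(W[...,:2]-LIP)@AX;dy=(W[...,:2]-LIP)@AY
        red=((H<8)|(H>172))&(S>140)&(V>50)
        base=(d>0)&(abs(dx)<.08)
        g=todock(s["ee_pos"])
        for nm,m in {"red":base&red&(z>.04)&(z<.085)&(abs(dy-g[1])<.2),"black":base&(V<60)&(z>.035)&(z<.07)&(dy>-.3)&(dy<.0)}.items():
            m=cv2.morphologyEx(m.astype(np.uint8),cv2.MORPH_OPEN,np.ones((2,2),np.uint8))
            nn,l,st,_=cv2.connectedComponentsWithStats(m)
            for i in range(1,nn):
                if st[i,4]<25: continue
                q=np.c_[dx[l==i],dy[l==i]];c=q.mean(0);vt=np.linalg.svd(q-c,full_matrices=False)[2][0];vt=vt*np.sign(vt[0]);a=(q-c)@vt
                if np.ptp(a)<.03:continue
                print(n,nm,st[i,4],"dock-lip mid",((c+vt*(a.max()+a.min())/2)*1000).round(1),"z",np.median(z[l==i]).round(4),"dir",np.degrees(np.arctan2(vt[1],vt[0])).round(1),"ext",np.ptp(a).round(3))
    s=r.state();print("t",s["time"],"tcp",s["ee_pos"].round(4),"rot",s["ee_rot"].round(4),"dock-lip",(todock(s["ee_pos"])*1000).round(1),"f",s["ft_force"].round(1),"m",s["moment"].round(2),"gap",s["finger_gap"].round(4))
if __name__=="__main__": main(sys.argv[1],sys.argv[2].split(",") if len(sys.argv)>2 else ("wrist","top"))
E
python3 bars.py a
```

```text
wrist red 2811 dock-lip mid [ -8.4 -62.9] z 0.066 dir 0.2 ext 0.168
wrist black 3283 dock-lip mid [   8.4 -198.3] z 0.0503 dir 18.3 ext 0.213
wrist black 299 dock-lip mid [ 39.6 -58.4] z 0.0617 dir -16.9 ext 0.071
wrist black 288 dock-lip mid [ -6.6 -82.5] z 0.0601 dir 22.6 ext 0.032
wrist black 52 dock-lip mid [  -7.6 -128.7] z 0.0696 dir 47.1 ext 0.051Traceback (most recent call last):
  File "bars.py", line 25, in <module>
    if __name__=="__main__": main(sys.argv[1],sys.argv[2].split(",") if len(sys.argv)>2 else ("wrist","top"))
                             ~~~~^^^^^^^^^^^^^^^^^^^^^^^^^^^^^^^^^^^^^^^^^^^^^^^^^^^^^^^^^^^^^^^^^^^^^^^^^^^^
  File "bars.py", line 24, in main
    s=r.state();print("t",s["time"],"tcp",s["ee_pos"].round(4),"rot",s["ee_rot"].round(4),"dock-lip",(todock(s["ee_pos"])*1000).round(1),"f",s["ft_force"].round(1),"m",s["moment"].round(2),"gap",s["finger_gap"].round(4))
                                                                                                                                                                                                   ^^^^^^^^^^^^^^^^^^^^^
AttributeError: 'float' object has no attribute 'round'
```

View pics/a_wrist.png

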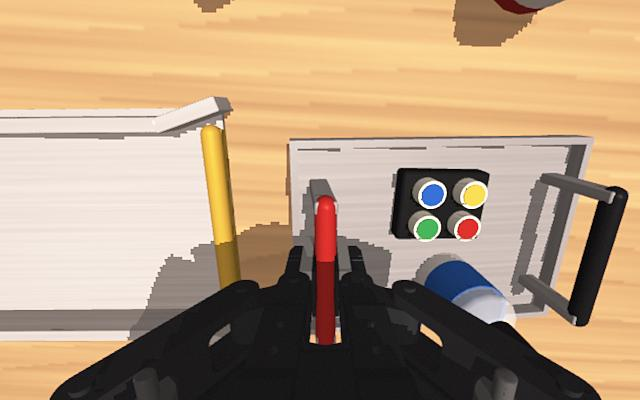

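```bash
sed -i 's/s\["finger_gap"\].round(4)/round(s["finger_gap"],4)/; s/(z>.035)&(z<.07)&(dy>-.3)&(dy<.0)/(z>.040)\&(z<.075)\&(abs(dx)<.05)\&(abs(dy-g[1]+.138+OFF)<.02)/; s/abs(dy-g\[1\])<.2)/abs(dy-g[1]+OFF)<.03)\&(abs(dx)<.05)/; s/^import sys/import sys\nOFF=float(sys.argv[3]) if len(sys.argv)>3 else 0/' bars.py
python3 bars.py a
```

```text
wrist red 2808 dock-lip mid [ -8.9 -62.9] z 0.066 dir 0.2 ext 0.169
wrist black 3290 dock-lip mid [   8.7 -198. ] z 0.0503 dir 18.7 ext 0.213
top black 40 dock-lip mid [ -82.5 -119.5] z 0.0506 dir -49.2 ext 0.253
t 8.7 tcp [ 0.5833 -0.0447  0.0119] rot [3.1415e+00 1.0000e-04 5.8900e-02] dock-lip [ -0.3 -61.3] f [ 0.3 -0.1 -6. ] m [ 0.4   0.01 -0.03] gap 0.0082
```

```bash
sed -i 's/            m=cv2.morph.*/            m=m.astype(np.uint8)/' bars.py
python3 bars.py a wrist
```

```text
wrist red 2807 dock-lip mid [  0.6 -62.3] z 0.0659 dir -0.1 ext 0.076
wrist black 3291 dock-lip mid [  -0.3 -198.6] z 0.0502 dir -0.4 ext 0.077
t 8.75 tcp [ 0.5833 -0.0446  0.0119] rot [3.1414 0.     0.059 ] dock-lip [ -0.3 -61.2] f [ 0.1 -0.1 -5.2] m [ 0.43 -0.03  0.08] gap 0.0081
```

Aligned: the bars lie within 0.6 mm of the dock axis, and yaw is within 0.4°. I'll go straight in over the lip.

Call:
carry_out --increments '[[4,[0,3,0],[0,0,0]],[4,[-0.5,8,0],[0,0,0]],[4,[-1,15,0],[0,0,0]],[4,[-1.3,22,0],[0,0,0]],[4,[-1.7,29,0],[0,0,0]],[4,[-2.1,36,0],[0,0,0]],[4,[-2.6,43,0],[0,0,0]],[4,[-3,50,0],[0,0,0]],[4,[-3.3,56,0],[0,0,0]],[4,[-3.5,60,0],[0,0,0]]]'

```text
time: 9.75
ee_pos: [0.5798, 0.0161, 0.0119]
ee_rot: [3.142, 0.0, 0.059]
ft_force: [0.5, 0.4, -5.4]
finger_gap: 0.0083
```

Call:
carry_out --increments '[[4,[-0.3,5,0],[0,0,0]],[4,[-0.6,10,0],[0,0,0]],[4,[-0.8,14,0],[0,0,0]],[4,[-1,18,0],[0,0,0]],[4,[-1,18,-1],[0,0,0]],[4,[-1,18,-2],[0,0,0]],[4,[-1,18,-3],[0,0,0]],[4,[-1,18,-4],[0,0,0]],[4,[-1,18,-5],[0,0,0]],[4,[-1,18,-5],[0,0,0]]]'

```text
time: 10.75
ee_pos: [0.5789, 0.0342, 0.0072]
ee_rot: [-3.141, 0.0, 0.059]
ft_force: [-2.6, 1.4, 0.2]
finger_gap: 0.008
```

```bash
python3 bars.py b wrist; python3 - <<'E'
from plant import r
from h import *
p,d=r.snapshot("scene");crop(p,220,150,450,270,3.4,"pics/s6.png")
E
```

```text
wrist red 2821 dock-lip mid [ 1.1 16.7] z 0.0613 dir -0.1 ext 0.076
wrist black 3385 dock-lip mid [  -0.  -119.8] z 0.0472 dir -0.4 ext 0.077
t 10.8 tcp [0.5789 0.0342 0.0072] rot [-3.1413 -0.      0.0593] dock-lip [-0.1 17.7] f [-2.7  0.1  2.9] m [ 0.47  0.63 -0.08] gap 0.008
```

View pics/s6.png

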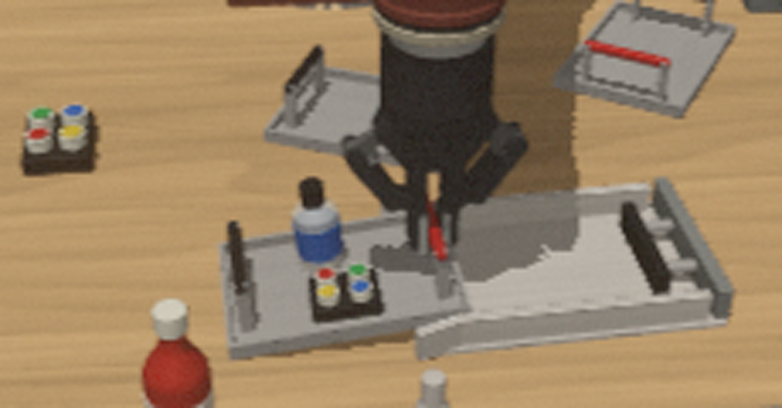

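The front now rests on the lip: the load has gone from -5 N to +3 N. The rear is still down on the bench. I'll release the front bar and retreat upward.

Call:
carry_out --increments '[[12,[0,0,0.5],[0,0,0]],[32,[0,0,0.5],[0,0,0]],[32,[0,0,0.5],[0,0,0]],[32,[0,0,8],[0,0,0]],[32,[0,0,20],[0,0,0]],[32,[0,0,35],[0,0,0]],[32,[0,0,52],[0,0,0]],[32,[0,0,70],[0,0,0]],[32,[0,0,88],[0,0,0]],[32,[0,0,95],[0,0,0]]]'

```text
time: 11.85
ee_pos: [0.5802, 0.0341, 0.1052]
ee_rot: [-3.14, -0.004, 0.059]
ft_force: [0.1, -0.1, 0.3]
finger_gap: 0.0321
```

Call:
carry_out --increments '[[32,[0,0,0],[0,0,0]],[32,[1,-15,0],[0,0,0]],[32,[2,-35,0],[0,0,0]],[32,[3.5,-58,0],[0,0,0]],[32,[5,-81,0],[0,0,0]],[32,[6,-104,0],[0,0,0]],[32,[7.5,-125,0],[0,0,0]],[32,[8.3,-139,0],[0,0,0]],[32,[8.3,-139,0],[0,0,0]],[32,[8.3,-139,0],[0,0,0]]]'

```text
time: 12.85
ee_pos: [0.5883, -0.1047, 0.1047]
ee_rot: [-3.14, -0.003, 0.059]
ft_force: [1.0, 0.5, -0.1]
finger_gap: 0.032
```

```bash
python3 bars.py c wrist -0.139;  python3 - <<'E'
from plant import r
from h import *
p,d=r.snapshot("scene");crop(p,220,150,450,270,3.4,"pics/s7.png")
E
```

```text
wrist red 1265 dock-lip mid [-0.6 14.6] z 0.061 dir 0.2 ext 0.078
wrist black 972 dock-lip mid [  -0.3 -122.5] z 0.0471 dir -0.1 ext 0.077
t 12.9 tcp [ 0.5885 -0.1039  0.1048] rot [-3.1399e+00 -3.1000e-03  5.9900e-02] dock-lip [   1.3 -120.7] f [ 1.2 -0.3 -0.9] m [0.03 0.04 0.01] gap 0.0321
```

View pics/c_wrist.png

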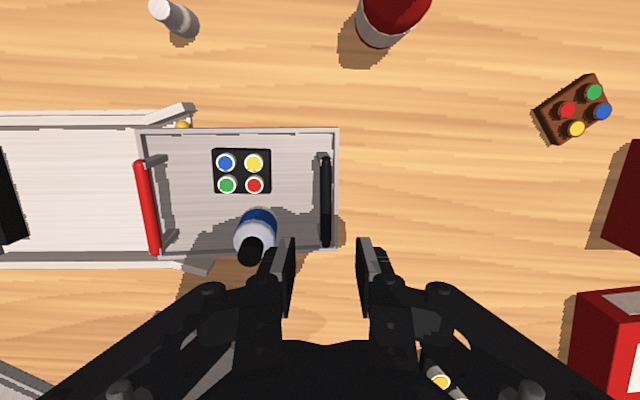

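View pics/s7.png

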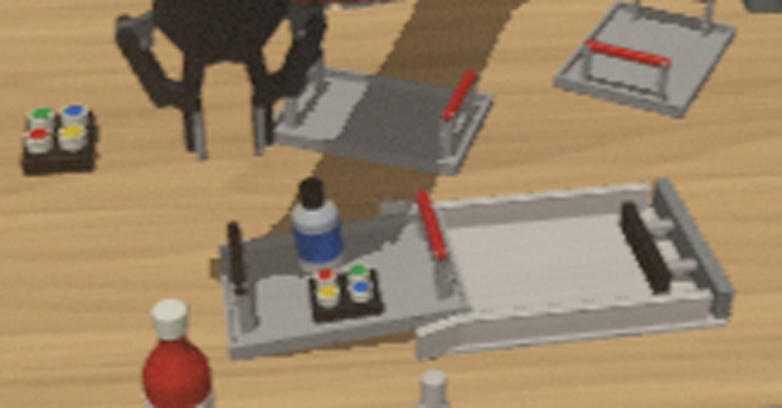

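The wrist view shows the rear bar at (326,200), with the bottle at (256,225) beside the inner finger. I'll check the finger linkage's width against the bottle before descending.

```bash
python3 - <<'E'
from plant import r
from h import *
s=r.state();p,d=r.snapshot("wrist");cm=r.camera_model("wrist")
W=world(d,cm,cm["T_tool_cam"])
m=(d>0)&(d<.22)&(abs(W[...,0])<.06)&(W[...,2]<-.025)
for a in np.arange(-.14,-.02,.01):
    k=m&(W[...,2]>a)&(W[...,2]<a+.01)
    if k.sum(): print(a.round(2),k.sum(),"x",W[k][:,0].min().round(3),W[k][:,0].max().round(3),"y",W[k][:,1].min().round(3),W[k][:,1].max().round(3))
Ww=world(d,cm,tooltf(s)@cm["T_tool_cam"])
h=cv2.cvtColor(p,cv2.COLOR_RGB2HSV).astype(int)
z=Ww[...,2]
box=(W[...,1]<-.02)|True
roi=np.zeros(d.shape,bool);roi[205:268,230:280]=1
k=roi&(z>.03)&(z<.095)
for a in np.arange(.03,.09,.01):
    q=k&(z>a)&(z<a+.01)
    if q.sum(): print("bottle z",a.round(2),q.sum(),"tool x",W[q][:,0].min().round(3),W[q][:,0].max().round(3),"tool y",W[q][:,1].min().round(3),W[q][:,1].max().round(3))
E
```

```text
-0.13 3698 x 0.011 0.022 y -0.064 0.066
-0.12 12768 x -0.001 0.02 y -0.064 0.066
-0.11 10846 x -0.012 0.019 y -0.061 0.063
-0.1 5126 x -0.013 0.019 y -0.056 0.058
-0.09 6939 x -0.012 0.015 y -0.052 0.053
-0.08 2016 x -0.012 0.015 y -0.048 0.049
-0.07 1135 x -0.012 0.013 y -0.031 0.033
-0.06 875 x -0.01 0.012 y -0.029 0.03
-0.05 733 x -0.011 0.012 y -0.029 0.03
-0.04 416 x -0.011 0.012 y -0.028 0.03
-0.03 7 x 0.002 0.008 y -0.015 0.017
bottle z 0.03 154 tool x -0.033 -0.014 tool y -0.075 -0.042
bottle z 0.04 198 tool x -0.034 -0.014 tool y -0.073 -0.04
bottle z 0.05 473 tool x -0.039 -0.014 tool y -0.074 -0.04
bottle z 0.06 356 tool x -0.037 -0.018 tool y -0.071 -0.044
bottle z 0.07 366 tool x -0.041 -0.022 tool y -0.064 -0.046
bottle z 0.08 180 tool x -0.04 -0.023 tool y -0.063 -0.047
```

The closest clearance is 10 mm in x, between the linkage and the bottle cap. I'll grip 5 mm farther out along the bar to widen it.

Call:
carry_out --increments '[[32,[5,-1,-10],[0,0,0]],[32,[5,-1,-25],[0,0,0]],[32,[5,-1,-40],[0,0,0]],[32,[5,-1,-55],[0,0,0]],[32,[5,-1,-70],[0,0,0]],[32,[5,-1,-85],[0,0,0]],[32,[5,-1,-97],[0,0,0]],[32,[5,-1,-107],[0,0,0]],[32,[5,-1,-112],[0,0,0]],[32,[5,-1,-112],[0,0,0]]]'

```text
time: 14.0
ee_pos: [0.5933, -0.1045, -0.0076]
ee_rot: [-3.14, -0.003, 0.061]
ft_force: [0.3, 0.0, -0.9]
finger_gap: 0.0319
```

```bash
python3 - <<'E'
from plant import r
from h import *
s=r.state();print(s["ee_pos"],s["ft_force"])
p,d=r.snapshot("scene");crop(p,220,150,450,270,3.4,"pics/s8.png")
E
```

```text
[ 0.5932908  -0.104473   -0.00764852] [ 0.30766984  0.04618068 -0.88919111]
```

View pics/s8.png

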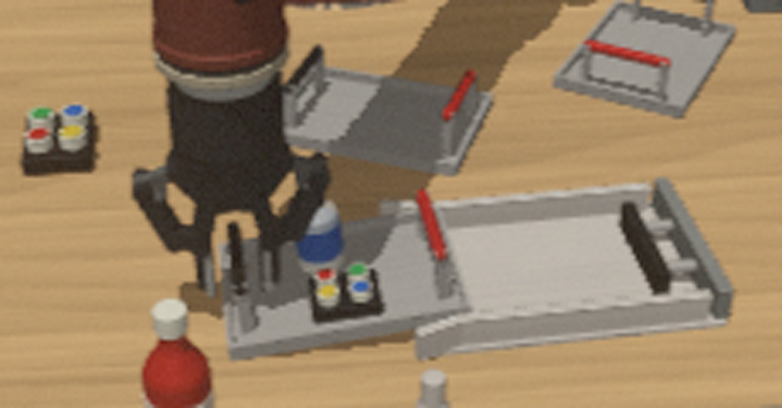

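The fingers straddle the black bar. I'll close and raise the rear.

Call:
carry_out --increments '[[8,[0,0,0],[0,0,0]],[4,[0,0,0],[0,0,0]],[4,[0,0,0],[0,0,0]],[4,[0,0,0],[0,0,0]],[4,[0,0,3],[0,0,0]],[4,[0,0,7],[0,0,0]],[4,[0,0,11],[0,0,0]],[4,[0,0,15],[0,0,0]],[4,[0,0,18],[0,0,0]],[4,[0,0,18],[0,0,0]]]'

```text
time: 15.05
ee_pos: [0.5938, -0.1047, 0.0114]
ee_rot: [-3.14, -0.004, 0.061]
ft_force: [-0.4, 0.6, -5.8]
finger_gap: 0.0081
```

Call:
carry_out --increments '[[4,[-0.1,3,0],[0,0,0]],[4,[-0.5,8,0],[0,0,0]],[4,[-0.9,15,0],[0,0,0]],[4,[-1.3,22,0],[0,0,0]],[4,[-1.7,29,0],[0,0,0]],[4,[-2.1,36,0],[0,0,0]],[4,[-2.5,43,0],[0,0,0]],[4,[-2.9,50,0],[0,0,0]],[4,[-3.3,56,0],[0,0,0]],[4,[-3.5,60,0],[0,0,0]]]'

```text
time: 16.05
ee_pos: [0.5903, -0.0439, 0.0113]
ee_rot: [-3.14, -0.004, 0.061]
ft_force: [-0.2, -0.4, -5.7]
finger_gap: 0.0081
```

```bash
python3 bars.py d wrist -0.139;  python3 - <<'E'
from plant import r
from h import *
p,d=r.snapshot("scene");crop(p,220,150,450,270,3.4,"pics/s9.png")
E
```

```text
wrist red 3949 dock-lip mid [-1.1 75.5] z 0.0632 dir 0.1 ext 0.079
wrist black 2642 dock-lip mid [  3.4 -61.8] z 0.0646 dir 0.0 ext 0.07
t 16.1 tcp [ 0.5904 -0.0432  0.0113] rot [-3.1396 -0.0037  0.0618] dock-lip [  6.8 -60.2] f [ 0.5  1.  -6.5] m [-0.25 -0.05  0.  ] gap 0.008
```

View pics/s9.png

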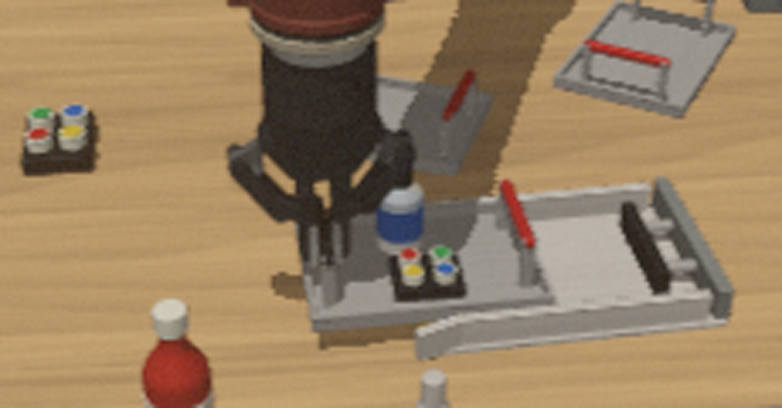

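View pics/d_wrist.png

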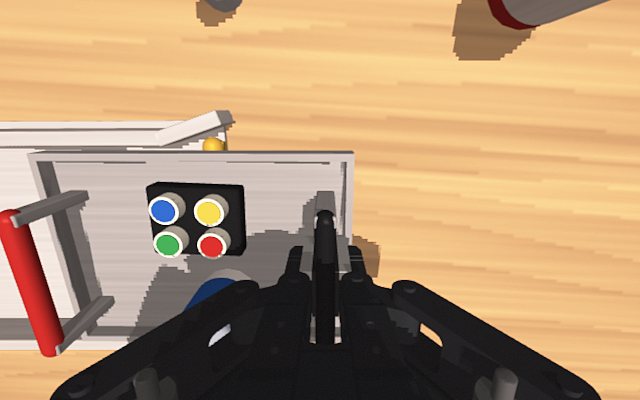

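The tray slides level over the lip with bottle and rack upright and yaw aligned. I'll continue.

Call:
carry_out --increments '[[4,[-0.1,3,0],[0,0,0]],[4,[-0.5,8,0],[0,0,0]],[4,[-0.9,15,0],[0,0,0]],[4,[-1.3,22,0],[0,0,0]],[4,[-1.7,29,0],[0,0,0]],[4,[-2.1,36,0],[0,0,0]],[4,[-2.5,43,0],[0,0,0]],[4,[-2.9,49,0],[0,0,0]],[4,[-3.2,54,0],[0,0,0]],[4,[-3.4,58,0],[0,0,0]]]'

```text
time: 17.15
ee_pos: [0.5869, 0.0147, 0.0113]
ee_rot: [-3.14, -0.004, 0.062]
ft_force: [0.5, 0.3, -5.2]
finger_gap: 0.0081
```

```bash
python3 bars.py e wrist -0.139;  python3 - <<'E'
from plant import r
from h import *
p,d=r.snapshot("scene");crop(p,260,150,450,270,4,"pics/s10.png")
E
```

```text
wrist red 4040 dock-lip mid [ -1.1 134.2] z 0.0631 dir 0.2 ext 0.079
wrist black 2636 dock-lip mid [ 3.3 -3.1] z 0.0646 dir 0.0 ext 0.071
t 17.2 tcp [0.587  0.0154 0.0113] rot [-3.1394 -0.0037  0.0625] dock-lip [ 6.9 -1.5] f [-0.6  0.4 -5.9] m [-0.34 -0.09  0.01] gap 0.008
```

View pics/s10.png

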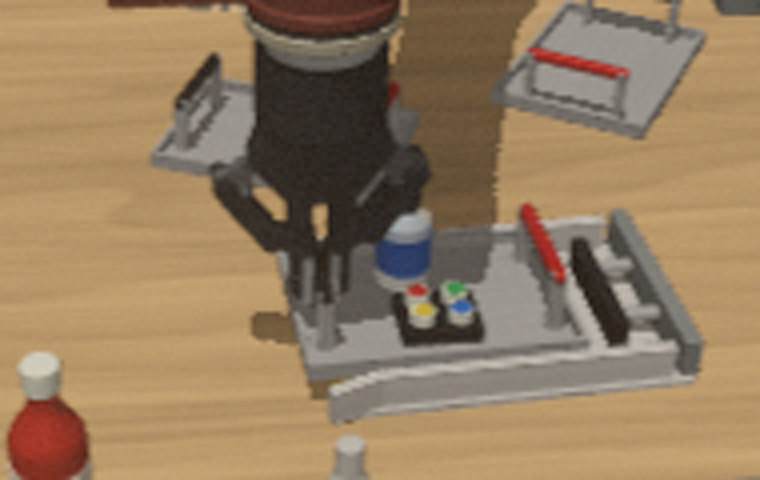

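The pinch friction is holding the tray level: the red bar is at z = 0.063, so the front is hovering above the dock floor. I'll tip the tool about 5° so the front comes down onto the floor before pushing.

Call:
carry_out --increments '[[4,[0,0,0],[-0.01,-0.001,0]],[4,[0,0,0],[-0.02,-0.001,0]],[4,[0,0,0],[-0.03,-0.002,0]],[4,[0,0,0],[-0.04,-0.002,0]],[4,[0,0,0],[-0.05,-0.003,0]],[4,[0,0,0],[-0.06,-0.004,0]],[4,[0,0,0],[-0.07,-0.004,0]],[4,[0,0,0],[-0.08,-0.005,0]],[4,[0,0,0],[-0.09,-0.005,0]],[4,[0,0,0],[-0.09,-0.005,0]]]'

```text
time: 18.25
ee_pos: [0.5869, 0.0154, 0.0112]
ee_rot: [3.053, -0.003, 0.064]
ft_force: [0.0, -0.4, -5.2]
finger_gap: 0.0081
```

```bash
python3 bars.py f wrist -0.139
```

```text
wrist red 4054 dock-lip mid [ -0.6 139.1] z 0.0506 dir 0.3 ext 0.078
wrist black 2632 dock-lip mid [3.6 2.5] z 0.0643 dir 0.2 ext 0.07
t 18.3 tcp [0.587  0.0152 0.0112] rot [ 3.0533e+00 -3.0000e-03  6.3400e-02] dock-lip [ 6.9 -1.7] f [-0.3 -0.5 -6.1] m [-0.23 -0.1   0.01] gap 0.0078
```

The front is down on the dock floor; the red bar axis is at 46.5 mm, where 46 mm means flat. The rear bottom edge is about 20 mm up, clearing the lip. I'll go forward to just short of the pad, then push slowly.

Call:
carry_out --increments '[[4,[-0.1,2,0],[0,0,0]],[4,[-0.2,4,0],[0,0,0]],[4,[-0.4,6,0],[0,0,0]],[4,[-0.5,8,0],[0,0,0]],[4,[-0.6,10,0],[0,0,0]],[4,[-0.7,12,0],[0,0,0]],[4,[-0.8,14,0],[0,0,0]],[4,[-0.9,15,0],[0,0,0]],[4,[-1,16,0],[0,0,0]],[4,[-1,17,0],[0,0,0]]]'

```text
time: 19.3
ee_pos: [0.5859, 0.0322, 0.0112]
ee_rot: [3.053, -0.003, 0.063]
ft_force: [0.3, 0.0, -5.4]
finger_gap: 0.0079
```

```bash
python3 bars.py g wrist -0.139
```

```text
wrist red 4029 dock-lip mid [ -0.7 155.8] z 0.0507 dir 0.2 ext 0.078
wrist black 2630 dock-lip mid [ 3.6 19.3] z 0.0643 dir 0.3 ext 0.07
t 19.35 tcp [0.5859 0.0325 0.0112] rot [ 3.0534e+00 -2.9000e-03  6.3500e-02] dock-lip [ 6.9 15.6] f [ 0.1  0.4 -6.8] m [-0.15 -0.05 -0.03] gap 0.0079
```

Call:
carry_out --increments '[[4,[0,0.7,0],[0,0,0]],[4,[-0.1,1.4,0],[0,0,0]],[4,[-0.1,2.1,0],[0,0,0]],[4,[-0.2,2.8,0],[0,0,0]],[4,[-0.2,3.5,0],[0,0,0]],[4,[-0.2,4.2,0],[0,0,0]],[4,[-0.3,4.9,0],[0,0,0]],[4,[-0.3,5.5,0],[0,0,0]],[4,[-0.4,6,0],[0,0,0]],[4,[-0.4,6,0],[0,0,0]]]'

```text
time: 20.35
ee_pos: [0.5858, 0.038, 0.0114]
ee_rot: [3.053, -0.003, 0.063]
ft_force: [0.6, -5.1, -4.6]
finger_gap: 0.0079
```

```bash
python3 bars.py g2 wrist -0.139
```

```text
wrist red 4019 dock-lip mid [ -1.  161.5] z 0.0507 dir 0.3 ext 0.079
wrist black 2631 dock-lip mid [ 3.2 25. ] z 0.0645 dir 0.3 ext 0.071
t 20.4 tcp [0.5857 0.0379 0.0113] rot [ 3.0528 -0.0033  0.063 ] dock-lip [ 7. 21.] f [ 1.8 -4.8 -4.7] m [-1.28 -0.24 -0.  ] gap 0.0079
```

View pics/g2_wrist.png

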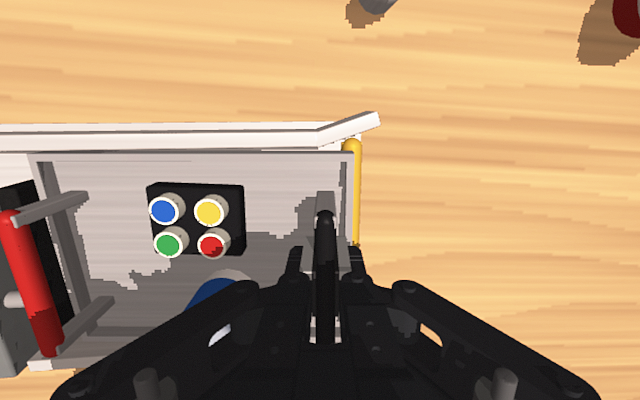

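The force is -5 N in y, so the front is on the pad and has compressed it about 1.5 mm. I'll push gently another 7.5 mm.

Call:
carry_out --increments '[[4,[0,0.8,0],[0,0,0]],[4,[-0.1,1.6,0],[0,0,0]],[4,[-0.1,2.4,0],[0,0,0]],[4,[-0.2,3.2,0],[0,0,0]],[4,[-0.2,4,0],[0,0,0]],[4,[-0.3,4.8,0],[0,0,0]],[4,[-0.3,5.6,0],[0,0,0]],[4,[-0.4,6.4,0],[0,0,0]],[4,[-0.4,7.2,0],[0,0,0]],[4,[-0.4,7.6,0],[0,0,0]]]'

```text
time: 21.4
ee_pos: [0.5855, 0.0437, 0.0116]
ee_rot: [3.051, -0.004, 0.062]
ft_force: [0.9, -9.5, -2.5]
finger_gap: 0.0079
```

```bash
python3 bars.py g3 wrist -0.139
```

```text
wrist red 4039 dock-lip mid [ -0.9 167.3] z 0.0507 dir 0.4 ext 0.079
wrist black 2619 dock-lip mid [ 3.1 30.9] z 0.0648 dir 0.2 ext 0.071
t 21.45 tcp [0.5855 0.0438 0.0116] rot [ 3.051  -0.0036  0.0618] dock-lip [ 7.1 26.9] f [ 1.  -8.7 -3. ] m [-1.99 -0.23  0.07] gap 0.008
```

View pics/g3_wrist.png

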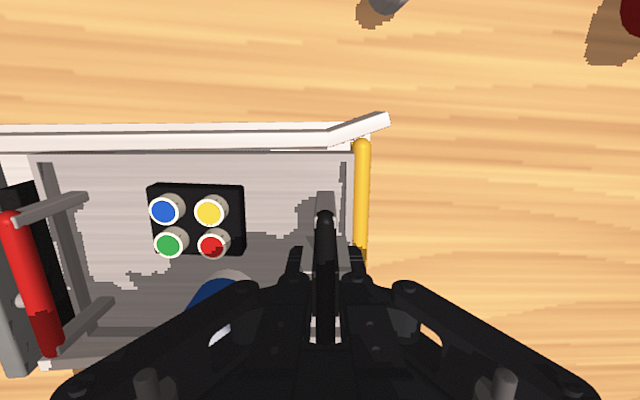

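```bash
python3 - <<'E'
from plant import r
import sys; sys.argv=["x"]
from bars import *
s=r.state();p,d=r.snapshot("wrist");cm=r.camera_model("wrist");W=world(d,cm,tooltf(s)@cm["T_tool_cam"])
dx=(W[...,:2]-LIP)@AX*1000;dy=(W[...,:2]-LIP)@AY*1000;z=W[...,2]*1000
for row in (170,200,225):
    print(row,[(c,round(float(dx[row,c])),round(float(dy[row,c]),1),round(float(z[row,c]),1)) for c in range(336,376,2)])
E
```

```text
170 [(336, 49, 21.0, 22.8), (338, 48, 19.8, 22.5), (340, 48, 18.6, 21.9), (342, 48, 17.5, 21.8), (344, 48, 16.4, 22.2), (346, 50, 16.9, 31.9), (348, 50, 15.7, 31.3), (350, 50, 14.6, 31.1), (352, 50, 13.8, 32.5), (354, 82, 41.6, 182.2), (356, 46, 7.7, 12.3), (358, 46, 6.7, 13.4), (360, 46, 5.5, 13.3), (362, 46, 4.1, 12.8), (364, 46, 3.1, 13.4), (366, 46, 1.9, 13.5), (368, 46, 0.3, 11.7), (370, 43, -4.0, -0.5), (372, 43, -5.2, 0.1), (374, 43, -6.7, -0.9)]
200 [(336, 31, 20.7, 22.7), (338, 31, 19.6, 22.6), (340, 31, 18.4, 22.6), (342, 31, 17.4, 23.3), (344, 31, 16.4, 24.3), (346, 34, 16.4, 31.5), (348, 34, 15.4, 32.0), (350, 34, 14.4, 32.3), (352, 34, 13.2, 31.6), (354, 28, 8.4, 12.7), (356, 28, 7.2, 13.3), (358, 27, 5.8, 12.6), (360, 27, 4.6, 12.8), (362, 28, 3.6, 13.8), (364, 27, 2.1, 12.7), (366, 27, 0.9, 12.6), (368, 26, -1.1, 9.8), (370, 23, -5.3, -1.7), (372, 23, -6.4, -0.9), (374, 23, -7.6, -0.2)]
225 [(336, 82, 41.6, 182.2), (338, 15, 19.3, 22.2), (340, 16, 18.3, 23.4), (342, 16, 17.1, 23.2), (344, 17, 16.5, 26.8), (346, 19, 16.2, 31.9), (348, 20, 15.2, 32.9), (350, 19, 13.8, 31.5), (352, 11, 8.9, 11.5), (354, 11, 7.9, 13.0), (356, 11, 6.8, 13.6), (358, 11, 5.4, 13.3), (360, 12, 4.3, 14.1), (362, 11, 2.8, 13.1), (364, 11, 1.8, 14.1), (366, 11, 0.1, 12.4), (368, 5, -4.3, -0.1), (370, 5, -5.7, -0.2), (372, 5, -7.1, -0.3), (374, 5, -8.5, -0.2)]
```

The rear bottom edge is at about dy = +12, against about +10.8 for the lip's inner face, so it just clears. I'll add a little push, then lower the rear while turning the tool back to vertical.

Call:
carry_out --increments '[[4,[0,0.7,0],[0,0,0]],[4,[-0.1,1.3,0],[0,0,0]],[4,[-0.1,1.5,-1.5],[0.01,0.001,0]],[4,[-0.1,1.7,-3.5],[0.022,0.001,0]],[4,[-0.1,2,-5.5],[0.035,0.002,0]],[4,[-0.1,2.3,-7.5],[0.048,0.003,0]],[4,[-0.2,2.6,-9.5],[0.06,0.003,0]],[4,[-0.2,2.9,-11.5],[0.072,0.004,0]],[4,[-0.2,3.1,-13],[0.084,0.005,0]],[4,[-0.2,3.2,-14],[0.09,0.005,0]]]'

```text
time: 22.5
ee_pos: [0.5857, 0.0446, -0.0022]
ee_rot: [3.139, -0.005, 0.06]
ft_force: [1.3, -10.0, -3.3]
finger_gap: 0.0084
```

```bash
python3 bars.py i wrist -0.139; python3 - <<'E'
from plant import r
import sys; sys.argv=["x"]
from bars import *
s=r.state();p,d=r.snapshot("wrist");cm=r.camera_model("wrist");W=world(d,cm,tooltf(s)@cm["T_tool_cam"])
dx=(W[...,:2]-LIP)@AX*1000;dy=(W[...,:2]-LIP)@AY*1000;z=W[...,2]*1000
for row in (170,200):
    print(row,[(c,round(float(dx[row,c])),round(float(dy[row,c]),1),round(float(z[row,c]),1)) for c in range(336,376,2)])
p,d=r.snapshot("scene");crop(p,260,150,450,270,4,"pics/s11.png")
E
```

```text
wrist red 4061 dock-lip mid [ -0.8 164.2] z 0.0493 dir 0.3 ext 0.079
wrist black 4710 dock-lip mid [ 4.1 27.3] z 0.0518 dir 0.5 ext 0.07
t 22.55 tcp [ 0.5856  0.0445 -0.0023] rot [ 3.1397 -0.0048  0.0593] dock-lip [ 7.3 27.6] f [ 0.8 -8.6 -3.4] m [-2.06 -0.21 -0.  ] gap 0.008
170 [(336, 48, 20.5, 6.9), (338, 48, 19.4, 7.3), (340, 48, 18.3, 7.2), (342, 48, 17.2, 7.1), (344, 49, 16.1, 7.8), (346, 51, 15.7, 17.6), (348, 50, 14.6, 16.8), (350, 51, 13.6, 17.7), (352, 51, 12.6, 17.6), (354, 48, 10.4, 6.2), (356, 49, 9.7, 10.3), (358, 49, 8.8, 12.4), (360, 50, 7.8, 12.9), (362, 50, 6.8, 13.0), (364, 50, 5.7, 13.5), (366, 50, 4.6, 13.2), (368, 50, 3.5, 12.9), (370, 49, 2.4, 12.4), (372, 50, 1.3, 12.6), (374, 49, 0.2, 12.2)]
200 [(336, 31, 20.3, 7.9), (338, 31, 19.2, 8.0), (340, 31, 18.1, 8.8), (342, 31, 16.8, 6.8), (344, 32, 16.0, 10.5), (346, 34, 15.3, 16.4), (348, 34, 14.3, 17.3), (350, 34, 13.1, 16.8), (352, 34, 12.1, 16.7), (354, 31, 10.1, 8.8), (356, 33, 9.5, 13.1), (358, 33, 8.3, 12.5), (360, 32, 7.1, 12.1), (362, 33, 6.1, 12.9), (364, 33, 5.1, 13.5), (366, 33, 3.9, 13.1), (368, 33, 2.9, 13.4), (370, 33, 1.6, 12.6), (372, 32, 0.4, 11.7), (374, 32, -0.8, 11.2)]
```

View pics/s11.png

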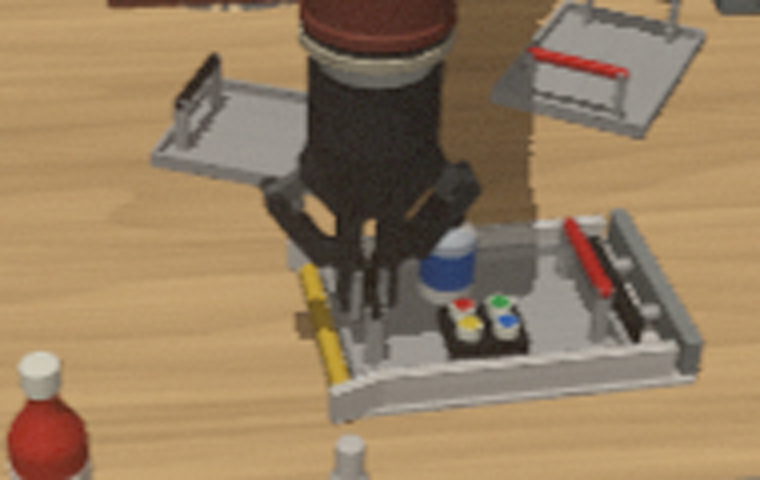

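View pics/i_wrist.png

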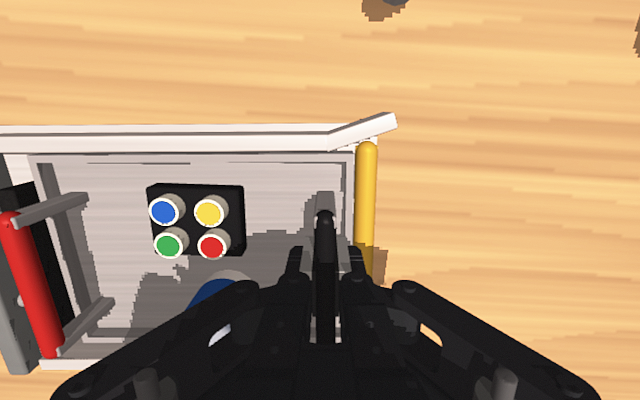

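The rear is down behind the lip: the rim is at 17 mm where 16 means flat, and the bottle and rack are upright. I'll settle the last millimetre, ease off the pad, open and retreat.

Call:
carry_out --increments '[[4,[0,0,-1],[0,0,0]],[4,[0,0,-1.8],[0,0,0]],[4,[0,-0.6,-1.8],[0,0,0]],[4,[0,-1.2,-1.8],[0,0,0]],[4,[0.1,-1.8,-1.8],[0,0,0]],[4,[0.1,-2.2,-1.8],[0,0,0]],[4,[0.1,-2.2,-1.8],[0,0,0]],[12,[0.1,-2.2,-1.5],[0,0,0]],[28,[0.1,-2.2,-1.5],[0,0,0]],[28,[0.1,-2.2,-1.5],[0,0,0]]]'

```text
time: 23.65
ee_pos: [0.5858, 0.0432, -0.0038]
ee_rot: [3.14, -0.005, 0.06]
ft_force: [-0.1, -0.1, 1.1]
finger_gap: 0.028
```

Call:
carry_out --increments '[[28,[0,0,2],[0,0,0]],[28,[0,0,8],[0,0,0]],[28,[0,0,16],[0,0,0]],[28,[0,0,26],[0,0,0]],[28,[0,0,38],[0,0,0]],[28,[0,0,52],[0,0,0]],[28,[0,0,68],[0,0,0]],[28,[0,0,84],[0,0,0]],[28,[0,0,100],[0,0,0]],[28,[0,0,110],[0,0,0]]]'

```text
time: 24.65
ee_pos: [0.5865, 0.0433, 0.1083]
ee_rot: [3.14, -0.007, 0.06]
ft_force: [-0.5, 0.2, -0.6]
finger_gap: 0.0279
```

Call:
carry_out --increments '[[28,[0,-5,10],[0,0,0]],[28,[0,-15,25],[0,0,0]],[28,[0,-30,45],[0,0,0]],[28,[0,-50,65],[0,0,0]],[28,[0,-70,80],[0,0,0]],[28,[0,-85,90],[0,0,0]],[28,[0,-95,95],[0,0,0]],[28,[0,-100,100],[0,0,0]],[28,[0,-100,100],[0,0,0]],[28,[0,-100,100],[0,0,0]]]'

```text
time: 25.65
ee_pos: [0.5863, -0.0559, 0.2076]
ee_rot: [3.14, -0.006, 0.061]
ft_force: [-1.2, -0.0, -0.3]
finger_gap: 0.028
```

```bash
python3 bars.py j wrist -0.14; python3 - <<'E'
from plant import r
import sys; sys.argv=["x"]
from bars import *
p,d=r.snapshot("scene");cv2.imwrite("pics/s12full.png",p[:,:,::-1]);crop(p,260,150,450,270,4,"pics/s12.png")
s=r.state();p,d=r.snapshot("wrist");cm=r.camera_model("wrist");W=world(d,cm,tooltf(s)@cm["T_tool_cam"])
dx=(W[...,:2]-LIP)@AX*1000;dy=(W[...,:2]-LIP)@AY*1000;z=W[...,2]*1000
# floor plane of tray
m=(abs(dx)<50)&(dy>18)&(dy<165)&(z<14)&(z>2)
A=np.c_[dx[m],dy[m],np.ones(m.sum())];print("floor z fit",np.linalg.lstsq(A,z[m],rcond=None)[0].round(4),m.sum(),np.median(z[m]))
for a in range(0,40,2):
    k=(abs(dx)<55)&(dy>a)&(dy<a+2)&(z<30)
    if k.sum()>5: print(a,np.median(z[k]).round(1),k.sum())
p,d=r.snapshot("top");cv2.imwrite("pics/t12.png",p[:,:,::-1])
E
```

```text
t 25.7 tcp [ 0.5863 -0.0557  0.2075] rot [ 3.1404 -0.0055  0.0615] dock-lip [  2.  -72.4] f [ 0.7 -0.4 -0.6] m [ 0.01 -0.01  0.01] gap 0.0278
floor z fit [-1.0000e-04  1.1000e-03  6.7524e+00] 5931 6.765203078017645
0 12.3 154
2 13.4 153
4 13.6 124
6 13.0 126
8 11.7 98
10 14.8 222
12 15.7 133
14 15.5 39
16 6.9 92
18 6.6 128
20 7.0 169
22 6.6 126
24 6.6 119
26 6.7 116
28 6.9 113
30 6.6 63
32 6.8 26
34 6.5 27
36 6.7 27
38 6.8 25
```

View pics/s12.png

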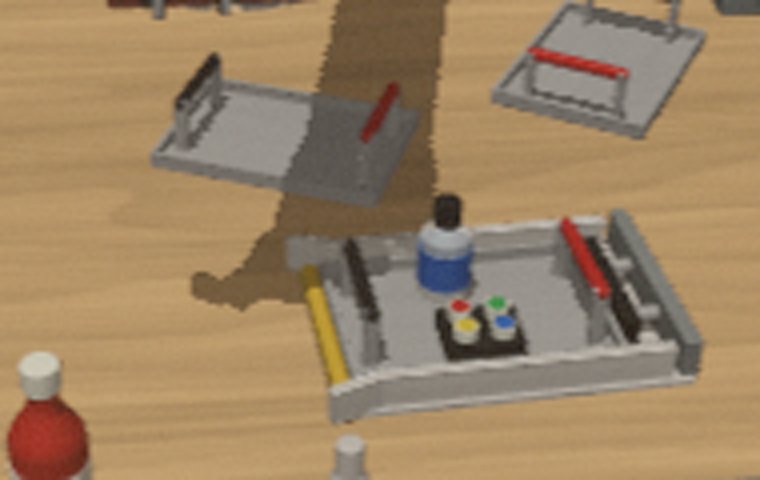

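View pics/j_wrist.png

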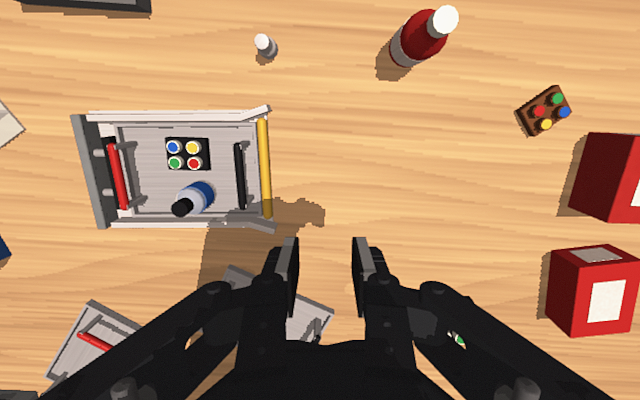

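View pics/t12.png

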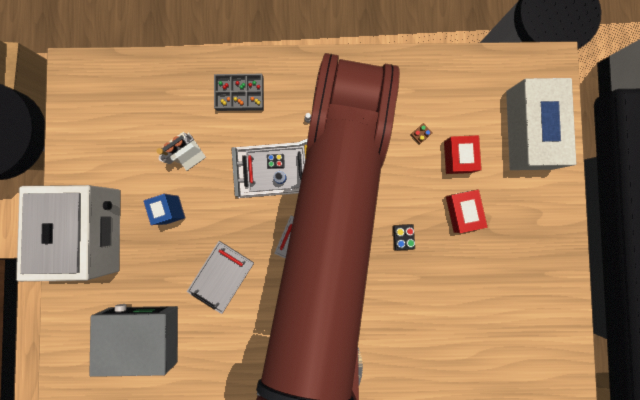

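The tray lies flat in the dock. Its floor fits at z = 6.8 mm (expected 7) with 0.06° slope, and its rear rim is behind the lip. The bottle at wrist (195,197) and the rack at (187,153) are standing, and the other things are unmoved.

```bash
python3 -c "
from plant import r
print(r.sign_off())"
```

```text
the job is handed in; nothing more can be done
None
```

The tray is in its dock, lying flat with the ink bottle and cap rack still standing in it, and I handed the job in at about 26 s of the 56 s allowed.

**What I did**
- Pinched the red bar and raised the front. Then I dragged and turned the tray with its rear on the bench and rested its front on the yellow lip.
- Regripped the black bar, raised the rear over the lip and pushed the pad gently, with about 10 N peak. I lowered the rear behind the lip, released and retreated.

**Last checks**
- The tray floor measures 6.8 mm above the bench, against 7 mm expected, with about 0.06° of tilt.
- The rear rim top is at about 15.5 mm, against 16 mm expected, just inside the lip.
- The gripper is clear of everything, and the bystanders look unmoved in the top, scene and wrist views. The arm hid part of the bench in the top view.

**What failed or disagreed**
- **First grasp missed:** the fingers closed on air above the red bar without touching it. The fingertips sit about 31 mm behind the reported tool point, so I corrected the height from the camera depth.
- **Rear bar did not swing freely:** while sliding in, the grip held the tray roughly level. Near the end its front hung about 13 mm above the dock floor, with only the lip near its rear still under it. I tipped the tool about 5° to set the front down before pushing.
- **Lip position:** my camera estimates differed by about 3 mm, so I judged the final push by the force and by depth readings at the lip.

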